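# Set a shoe last on the size gauge

## Task

Measure the wooden shoe last that stands on the size gauge. With your fingertips push it gently along the plate from its toe until its heel is fully home in the heel cup and it points straight along the centre line; only then push the sliding jaw up until it just touches the toe, and leave both like that. Push only: do not grip, lift or tip the last, do not shove it home with the jaw, and leave the other things on the bench where they are.

Things in the scene. Friction and masses are not known exactly. Their poses are not given: they have to be found in the camera images.
- gauge: Size gauge screwed to the bench: aluminium plate 430 x 140 x 8 mm. Origin: centre of its underside, at bench height; x axis along the plate from heel cup to jaw end, z up. Dark centre line along y = 0, scale marks on the +y edge; along the -y edge a slide rail, y -66..-54 mm, 10 mm high above the plate.
- heel_cup (a point): Deepest point of the heel cup's inner face, 20 mm above the plate, on the centre line at gauge x = -190 mm; the back of the last's heel belongs here. The cup is a fixed, smooth, curved wall, 31 mm inner radius (the heel's is 29), 45 mm high above the plate, open to gauge +x, its lips 23 mm forward of this point; it guides the heel in.
- last: Loose wooden shoe last (foot-shaped block) standing on the plate, 0.3 to 0.5 kg, 240 mm long, 77 wide at the ball, 58 at the round heel. Origin: mid-length, underside; x from heel to toe, z up. 43 mm high 80 mm behind the toe tip, 64 at 120 mm, 90 over the heel. Slides on the plate with a few newtons.
- last_heel (a point): Rearmost point of the last's heel, 20 mm above its underside, 120 mm behind its origin.
- last_toe (a point): Tip of the last's toe, 120 mm ahead of its origin, 13.5 mm above its underside; axes as the last's. The toe is low and round: at the tip it spans 9..18 mm above the underside; 7 mm behind the tip it is 40 mm wide, 8..24 mm above; 35 mm behind, 66 mm wide, 4..32 mm above.
- jaw (a joint): Travel of the sliding jaw along the gauge's x axis, m. 0 puts its flat face 200 mm from the deepest point of the heel cup, larger is farther from the cup, range 0..0.19. It slides with about 1.5 N and stays where it is left.
- jaw_face (a point): Middle of the jaw's flat face towards the toe, 20 mm above the plate, on the centre line. The jaw is an upright steel plate: 10 mm thick from here towards gauge +x, y -48..48 mm, 2..44 mm above the plate. Its carriage on the rail takes y -75..-45 mm, 50 mm long towards +x, up to 37 mm high; the rest of its back is free to push.
- mate_last: Bystander: the other last of the pair, same size and wood, standing beyond the heel-cup end of the gauge, across it. Origin: middle of its length, underside.
- hammer: Bystander: shoemaker's hammer lying flat along the gauge on its rail side, 260 mm long, 30 mm high; origin on the bench, 85 mm from the middle of its head.
- awl: Bystander: awl with a dark wooden handle lying beside the gauge on its scale side, 150 mm long, 35 mm high; origin near its middle.
- polish_tin: Bystander: flat round steel tin, 79 mm across, 26 mm high; origin under its centre.
- tack_box: Bystander: open plywood box of tacks, 90 x 66 mm, 32 mm high; origin under its centre.
- glue_tin: Bystander: steel glue tin with a paper band, 74 mm across, 94 mm high; origin under its centre. The polish tin, tack box and glue tin stand beside the gauge or beyond its jaw end, in any order.
Things that resemble listed ones, but are neither listed nor needed, are in the scene too. What is shaped like the last but turquoise is not meant.

How it is judged:
On the way, in this order (a step that is already met when the one before it is completed fails the run):
1. the last is pushed home: heel in the cup, straight along the centre line, with the jaw still standing clear of the toe (x of last_heel in the frame of gauge below -0.187 m and y of last_heel in the frame of gauge between -0.006 and 0.006 m and angle between the x axis of last and the x axis of gauge, either way round below 0.07 rad and angle between last's own z axis and vertical below 0.04 rad and x of jaw_face in the frame of last_toe above 0.01 m), for 0.2 s.
2. the jaw is pushed up to the toe (x of last_heel in the frame of gauge below -0.187 m and y of last_heel in the frame of gauge between -0.006 and 0.006 m and angle between the x axis of last and the x axis of gauge, either way round below 0.07 rad and angle between last's own z axis and vertical below 0.04 rad and x of jaw_face in the frame of last_toe below 0.0025 m), for 0.2 s.
At the end, for the whole second after the job is handed in: The last stands on the plate with its heel within 3 mm of the bottom of the cup (6 mm sideways), its length within 0.07 rad (4 degrees) of the gauge's centre line, the jaw's face within 2.5 mm of the toe, everything at rest (all of step 2 and x of jaw_face in the frame of last_toe above -0.004 m and linear speed of last below 0.01 m/s and velocity of joint jaw below 0.01 m/s); the robot touches nothing.
It fails at once if the last is lifted off the plate (z of last in the frame of gauge above 0.02 m).
It fails at once if the last is gripped, or pressed with over 34 N (contact force between the fingers and last above 34 N).
It fails at once if the last is tipped (angle between last's own z axis and vertical above 0.17 rad).
It fails at once if another thing on the bench is moved more than 25 mm (distance of any of mate_last, hammer, awl, polish_tin, tack_box, glue_tin from where it was at the start of the episode above 0.025 m).
It also fails if it takes over 51 s, if anything falls off the work surface, if the arm or the gripper's body presses on something with over 40 N, if the wrist force passes 120 N, or if a joint passes its speed limit or range.

## Robot

A 6-joint arm with a two-finger parallel gripper is mounted at the origin on the work surface. World frame = base frame: x ahead of the robot, y to its left, z up, the work surface at z = 0. Lengths are in m, angles in rad, forces in N, time in s.
With the tool pointing down it reaches from about 0.35 to 0.975 m from the base axis. Payload 4.9 kg.
Tool frame: the origin (TCP) lies at the very end of the fingers, on their centre line; the grasp point (between the pads) lies 19 mm behind it; z points along the fingers, y is the line along which they close (so a half turn about z gives the same grasp; the last joint's range is limited). The gripper opens to 85 mm and grips with 20 to 120 N. Pads are 22 mm wide; open, the fingers measure 114 mm over their backs; the gripper's body (76 mm by 85 mm) begins 54 mm behind the grasp point. The pads swing forward as they close: fully open they stand 13 mm farther back than shut.
Start: joints at [1.121, 0.053, 1.613, -0, 1.476, -0.119], TCP at [0.203, 0.591, 0.231] pointing down, gripper open.
Joint ranges: [-3.01, 3.01], [-1.01, 2.22], [0.06, 2.58], [-1.02, 4.17], [0.09, 2.62], [-3.14, 3.14]. Speed limits (rad/s): [2.57, 2.57, 3.14, 3.14, 3.14, 3.14].

## Interface

Orientations are given as a unit quaternion [w, x, y, z].
In Python, from plant import manip gives the robot as it stands.
- The arm moves only by the shell command python3 -m pendant 'ROWS'. ROWS is JSON, a list of rows, each a list of 3 entries, a list of its own where there are three numbers: the opening, from 0 (shut) to 1 (fully open), then the shift along the tool's x, y, z in units of 12 cm (1.0 is 12 cm), then the turn about the tool's z in units of pi rad (1.0 is pi rad). In form: [[gripper, [dx, dy, dz], roll], ...]. A call has 1 to 10 rows; each row is the pose to reach, as a shift and turn from the pose commanded when the call began, along the tool's axes at that moment, turning the shorter way round; what a row does not reach only later rows make up. A row lasts 1/10 s, in which the tool goes at most 50 mm and 8.59 degrees, less where a joint would pass 70% of its speed; a pose out of reach is approached as far as the arm can. A call with a number of a shift or a turn outside -1 to 1 is refused whole. A call with a gripper value outside its range is refused whole. The fingers move at their own pace and stop on an object; the grip force is fixed at half the most. Time passes only in rows, so rows that repeat a pose let the fingers close. It gives the time, the measured TCP pose, the force, the opening and the grip force at its end, in the units of the state.
- manip.state(): the state, without advancing time (a new reading comes with each control period).
- manip.grab_frame(name): name is "side" or "top" or "wrist"; returns a dict with "img" (400x640x3 uint8, red, green, blue), "fx", "fy", "cx", "cy" (pixels), "D" ([k1, k2, p1, p2, k3] as OpenCV has them; the pictures are not rectified), "eye" and "rotation" of the camera in the world; the wrist camera has in their place "tool_from_camera" (4x4, takes a point from camera to tool coordinates, whose origin is the TCP and whose axes are the flange's). Camera axes: x right, y down, z forward; pixel columns grow to the right and rows downward; lengths in m; the calibration is good to about 2 mm. A picture is of the moment at which its call begins: read the wrist's pose just before it. There is no depth.
- manip.job_done(): hands the job in; it is judged then, once.
The state is a dict: "time": time; "joint_pos": joint angles; "joint_vel": joint speeds; "joint_efforts": joint torques, N m; "tool_pos": TCP position; "tool_rot": TCP orientation; "contact_force": force on the tool from outside, world axes, zero at the start; "ft_torque": the same for the moment, N m; "gripper_width": opening from 0.0 (shut) to 1.0 (fully open); "grasp_force": force on a finger pad.
Only numpy, scipy, OpenCV 4.12 (cv2) and the standard library are available. Lean on these libraries where they do the work, as an engineer would, in place of code of your own. Each camera call takes 0.05 s, during which the arm holds its last target. There are 200 camera calls.

## Working session

There is one attempt and no reset: what is moved stays moved. The work goes in short steps, Python scripts to look and compute and a shell command to move; the robot and the scene stay as the last step left them, time stands still between calls to the robot, and variables do not carry over. Pictures are saved under pics/ and viewed, at most 11 in all, crops included, and the job is handed in when it is done.

```bash
mkdir -p pics; ls; cat > h.py <<'E'
import numpy as np,cv2,json
from plant import manip
def save(n,f):
    r=manip.grab_frame(n); cv2.imwrite(f'pics/{f}.png',r['img'][:,:,::-1])
    np.save(f'pics/{f}.npy',np.array([r],dtype=object),allow_pickle=True); return r
def K(r): return np.array([[r['fx'],0,r['cx']],[0,r['fy'],r['cy']],[0,0,1.]])
def pix2w(r,px,z):
    px=np.array(px,float).reshape(-1,1,2)
    n=cv2.undistortPoints(px,K(r),np.array(r['D'],float)).reshape(-1,2)
    d=np.c_[n,np.ones(len(n))]@np.array(r['rotation']).T; e=np.array(r['eye'])
    z=np.broadcast_to(z,len(d)); return e+d*((z-e[2])/d[:,2])[:,None]
def w2pix(r,P):
    R=np.array(r['rotation']).T
    return cv2.projectPoints(np.array(P,float).reshape(-1,1,3),cv2.Rodrigues(R)[0],-R@np.array(r['eye']),K(r),np.array(r['D'],float))[0].reshape(-1,2)
def load(f): return np.load(f'pics/{f}.npy',allow_pickle=True)[0]
E
python3 - <<'E'
from h import *
for n in('top','side'):
    r=save(n,n+'0'); print(n,r['eye'],np.round(r['rotation'],3),r['fx'])
print(manip.state())
E
```

```text
pics
top [ 0.30017996 -0.04074263  1.59690197] [ 0.041 -0.701  0.71  -0.041] 462.38904198081826
side [ 0.07652956 -0.69889524  0.76151208] [-0.393  0.883 -0.233  0.107] 394.31186392376287
{'time': 0.1, 'joint_pos': array([ 1.12098070e+00,  5.33141513e-02,  1.61414339e+00,  1.69344773e-05,
        1.47599185e+00, -1.19004956e-01]), 'joint_vel': array([ 0.001142  , -0.00038023, -0.00342213, -0.00071772,  0.00115971,
       -0.0006485 ]), 'joint_efforts': array([ 3.69635873e-04, -3.94899559e+01, -3.71365464e+01, -1.06252110e-04,
        3.89789755e-03, -3.92010861e-05]), 'tool_pos': array([0.20276115, 0.59060937, 0.23017945]), 'tool_rot': array([-2.68582344e-04,  1.64652875e-01,  9.86351139e-01, -8.88709066e-04]), 'contact_force': array([-0.06937939,  0.19376991, -0.18264907]), 'ft_torque': array([ 0.003494  , -0.02560316, -0.02198081]), 'grasp_force': 0.0, 'gripper_width': 1.0019354076504894}
```

View pics/top0.png

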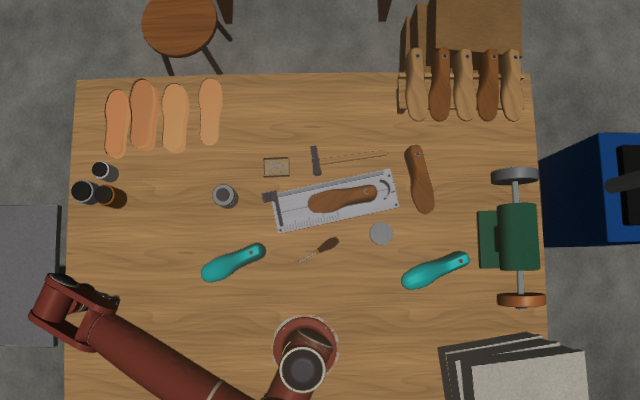

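View pics/side0.png

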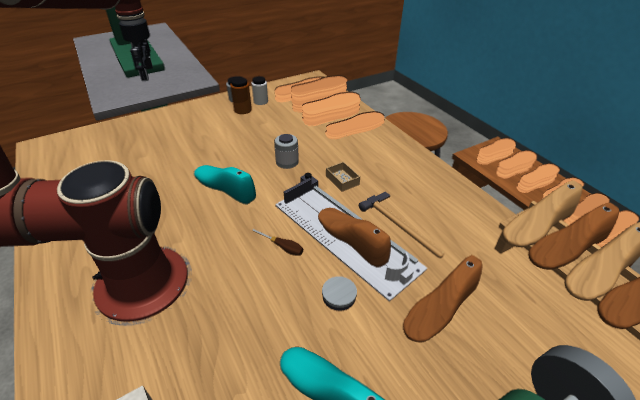

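Last-shaped things in the top picture: a brown one on the gauge plate (343,198), a brown one across beyond the cup (420,180), turquoise ones at (233,262) and (436,270), and rack ones at top right. The one standing on the plate is the last I need. I'll confirm it in a crop.

```bash
python3 - <<'E'
from h import *
r=load('top0'); c=r['img'][150:245,255:415,::-1]
cv2.imwrite('pics/c1.png',cv2.resize(c,None,fx=5,fy=5,interpolation=cv2.INTER_CUBIC))
E
```

```text
(no output)
```

View pics/c1.png

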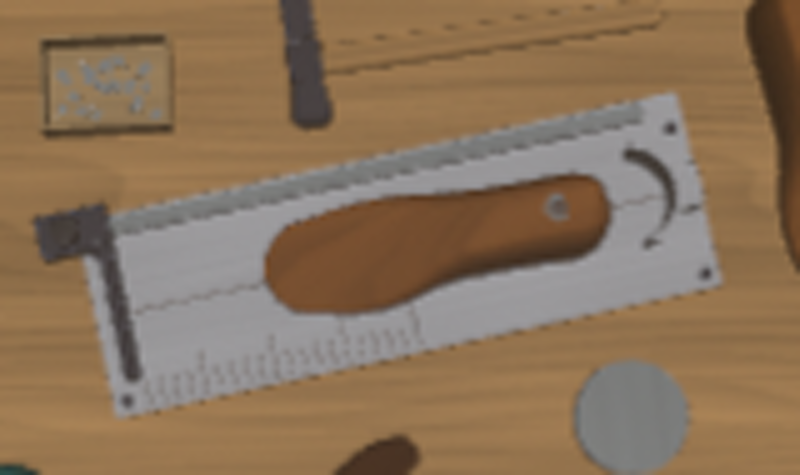

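The crop confirms it: brown last on the plate, toe at crop (265,265), heel at about (608,215), cup at (665,190), jaw at the far left. Now the gauge pose.

```bash
cat >> h.py <<'E'
def c2p(p): return (np.array(p,float)+.5)/5-.5+[255,150]
E
python3 - <<'E'
from h import *
from scipy.optimize import least_squares
r=load('top0')
c=pix2w(r,c2p([(678,93),(720,284),(117,417)]),.008)[:,:2]
m=np.array([[-.215,-.07],[-.215,.07],[.215,.07]])
f=lambda p:((m@np.array([[np.cos(p[2]),np.sin(p[2])],[-np.sin(p[2]),np.cos(p[2])]])+p[:2])-c).ravel()
d=c[2]-c[1]
s=least_squares(f,[*c.mean(0),np.arctan2(d[1],d[0])]); print(c,s.x,f(s.x))
x,y,t=s.x; np.save('g.npy',s.x)
R=np.array([[np.cos(t),-np.sin(t)],[np.sin(t),np.cos(t)]])
def G(px,z): return (pix2w(r,c2p(px),z)[:,:2]-s.x[:2])@R
print('line',G([(140,312),(265,284),(690,190)],.008))
print('jaw top',G([(105,240),(132,378),(140,375)],.052))
print('toe',G([(265,265)],.0215),'heel',G([(609,218)],[.098]),G([(609,218)],[.028]))
print('hole',G([(557,207)],.098))
print('toe 35 sides',G([(330,206),(330,313)],.03))
print('heel sides',G([(560,178),(570,258)],.09))
for n,p,z in(('tin',(632,415),.026),('box',(107,85),.03),('hamhead',(310,110),.03),('awl',(395,445),.02)): print(n,G([p],z),pix2w(r,c2p([p]),z))
print('glue',pix2w(r,[(224,196)],.094),G([(0,0)],0)*0+(pix2w(r,[(224,196)],.094)[:,:2]-s.x[:2])@R)
print('gauge dir in base',t)
E
```

```text
Traceback (most recent call last):
  File "h.py", line 10, in pix2w
    d=np.c_[n,np.ones(len(n))]@np.array(r['rotation']).T; e=np.array(r['eye'])
      ~~~~~~~~~~~~~~~~~~~~~~~~^~~~~~~~~~~~~~~~~~~~~~~~~~
ValueError: matmul: Input operand 1 has a mismatch in its core dimension 0, with gufunc signature (n?,k),(k,m?)->(n?,m?) (size 4 is different from 3)
```

```bash
python3 - <<'E'
s=open('h.py').read()
s=s.replace("np.array(r['rotation']).T","rot(r['rotation']).T").replace("def K(r)","from scipy.spatial.transform import Rotation as Ro\ndef rot(q): q=np.array(q); return Ro.from_quat(q[[1,2,3,0]]).as_matrix()\ndef K(r)")
open('h.py','w').write(s)
E
cat > a.py <<'E'
from h import *
from scipy.optimize import least_squares
r=load('top0')
c=pix2w(r,c2p([(678,93),(720,284),(117,417)]),.008)[:,:2]
m=np.array([[-.215,-.07],[-.215,.07],[.215,.07]])
f=lambda p:((m@np.array([[np.cos(p[2]),np.sin(p[2])],[-np.sin(p[2]),np.cos(p[2])]])+p[:2])-c).ravel()
d=c[2]-c[1]
s=least_squares(f,[*c.mean(0),np.arctan2(d[1],d[0])]); print(c,s.x,f(s.x))
x,y,t=s.x; np.save('g.npy',s.x)
R=np.array([[np.cos(t),-np.sin(t)],[np.sin(t),np.cos(t)]])
def G(px,z): return (pix2w(r,c2p(px),z)[:,:2]-s.x[:2])@R
print('line',G([(140,312),(265,284),(690,190)],.008))
print('jaw top',G([(105,240),(132,378),(140,375)],.052))
print('toe',G([(265,265)],.0215),'heel',G([(609,218)],[.098]),G([(609,218)],[.028]))
print('hole',G([(557,207)],.098))
print('toe 35 sides',G([(330,206),(330,313)],.03))
print('heel sides',G([(560,178),(570,258)],.09))
for n,p,z in(('tin',(632,415),.026),('box',(107,85),.03),('hamhead',(310,110),.03),('awl',(395,445),.02)): print(n,G([p],z),pix2w(r,c2p([p]),z))
print('glue',pix2w(r,[(224,196)],.094),G([(0,0)],0)*0+(pix2w(r,[(224,196)],.094)[:,:2]-s.x[:2])@R)
E
python3 a.py
```

```text
[[ 0.61290573 -0.30694871]
 [ 0.47782689 -0.33184259]
 [ 0.39107569  0.08670289]] [ 0.50254121 -0.10915285  1.7711322 ] [ 1.02014201e-03  1.02579586e-03 -1.10099623e-03 -1.94011171e-03
  8.08542250e-05  9.14315882e-04]
line [[ 1.83826679e-01  2.52813169e-03]
 [ 9.52891578e-02  1.75258015e-03]
 [-2.08076683e-01 -9.24552712e-05]]
jaw top [[ 0.19488582 -0.04522242]
 [ 0.1960131   0.04995233]
 [ 0.19035684  0.04911129]]
toe [[ 0.09264023 -0.0095302 ]] heel [[-0.13367341  0.01722185]] [[-0.14492761  0.00940046]]
hole [[-0.10186764  0.00290793]]
toe 35 sides [[ 0.04067727 -0.03887663]
 [ 0.05634725  0.03308894]]
heel sides [[-0.10927754 -0.0165107 ]
 [-0.10376055  0.03678626]]
tin [[-0.1300087   0.14449235]] [[ 0.38681027 -0.26531511  0.026     ]]
box [[ 0.17311017 -0.15394238]] [[0.61895605 0.09112938 0.03      ]]
hamhead [[ 0.03991408 -0.10707671]] [[ 0.59953352 -0.04872896  0.03      ]]
awl [[0.03195225 0.12984104]] [[ 0.36893856 -0.10367783  0.02      ]]
glue [[0.51000436 0.2576981  0.094     ]] [[ 0.3580287  -0.08031667]]
```

```bash
cat >> h.py <<'E'
g=np.load('g.npy')
Rg=lambda:np.array([[np.cos(g[2]),-np.sin(g[2])],[np.sin(g[2]),np.cos(g[2])]])
def togo(gx,gy,z,yaw=0):
    s=manip.state(); T=rot(s['tool_rot']); p=np.array(s['tool_pos'])
    w=np.array([*(Rg()@[gx,gy]+g[:2]),z]); d=T.T@(w-p)/.12
    xh=np.arctan2(T[1,0],T[0,0]); dy=(g[2]+yaw-xh+np.pi)%(2*np.pi)-np.pi
    print('t',round(s['time'],2),'gauge',np.round((p[:2]-g[:2])@Rg(),4),'z',round(p[2],4),'yaw',round(-(dy-yaw),4),'F',np.round(s['contact_force'],1),'w',round(s['gripper_width'],3))
    print('shift',np.round(d,3),'roll',round(-dy/np.pi,4))
E
python3 - <<'E'
from h import *
g[2]+=.004; np.save('g.npy',g)
togo(.14,0,.23)
E
```

```text
t 0.1 gauge [0.746  0.1515] z 0.2302 yaw 1.0356 F [-0.1  0.2 -0.2] w 1.002
shift [-3.662 -3.7    0.007] roll 0.3297
```

```bash
python3 -m pendant '[[0.55,[-0.9,-0.95,0],0.2],[0.55,[-0.9,-0.95,0],0.2],[0.55,[-0.9,-0.95,0],0.2],[0.55,[-0.9,-0.95,0],0.2],[0.55,[-0.9,-0.95,0],0.2]]' | tail -5; python3 -c "
from h import *
togo(.14,0,.23)"
```

```text
tool_pos: [0.2686, 0.4468, 0.2309]
tool_rot: [-0.0, 0.463, 0.886, -0.0]
contact_force: [-0.6, 0.4, -0.8]
gripper_width: 0.556
grasp_force: 0.0
t 0.6 gauge [0.5919 0.1163] z 0.2309 yaw 0.4036 F [-0.6  0.4 -0.8] w 0.556
shift [-3.843 -0.588  0.008] roll 0.1285
```

```bash
python3 -m pendant '[[0.55,[-1,-0.15,0],0.128],[0.55,[-1,-0.15,0],0.128],[0.55,[-1,-0.15,0],0.128],[0.55,[-1,-0.15,0],0.128]]' | tail -0; python3 -m pendant '[[0.55,[-1,0.2,0],0],[0.55,[-1,0.2,0],0],[0.55,[-1,0.2,0],0]]'|tail -0; python3 -c "
from h import *
togo(.14,0,.23)"
```

```text
t 1.3 gauge [0.3553 0.0604] z 0.2314 yaw 0.0088 F [ 0.4 -0.   0. ] w 0.55
shift [-1.798  0.488  0.012] roll 0.0028Exception ignored on flushing sys.stdout:
BrokenPipeError: [Errno 32] Broken pipe
Exception ignored on flushing sys.stdout:
BrokenPipeError: [Errno 32] Broken pipe
```

```bash
python3 -m pendant '[[0.55,[-0.9,0.24,0],0.003],[0.55,[-0.9,0.24,0],0.003],[0.55,[-0.9,0.24,0],0.003]]' >/dev/null; python3 -m pendant '[[0.55,[-0.9,0.24,0],0],[0.55,[-0.9,0.24,0],0],[0.55,[-0.9,0.24,0],0],[0.55,[-0.9,0.24,0],0]]'>/dev/null; python3 -c "
from h import *
togo(.14,0,.04)
s=manip.state();r=save('wrist','w0');print(r['tool_from_camera'])
np.save('pics/w0s.npy',np.array([s],dtype=object))"
```

```text
t 2.0 gauge [0.1403 0.0024] z 0.231 yaw -0.0037 F [-0.1  0.2  0.6] w 0.553
shift [-0.004  0.022  1.592] roll -0.0012
[[-7.04670303e-04 -9.51056523e-01 -3.09016170e-01  7.87680176e-02]
 [ 9.99998480e-01 -1.77299361e-04 -1.73469084e-03  2.35169825e-04]
 [ 1.59500067e-03 -3.09016922e-01  9.51055202e-01 -1.41960531e-01]
 [ 0.00000000e+00  0.00000000e+00  0.00000000e+00  1.00000000e+00]]
```

View pics/w0.png

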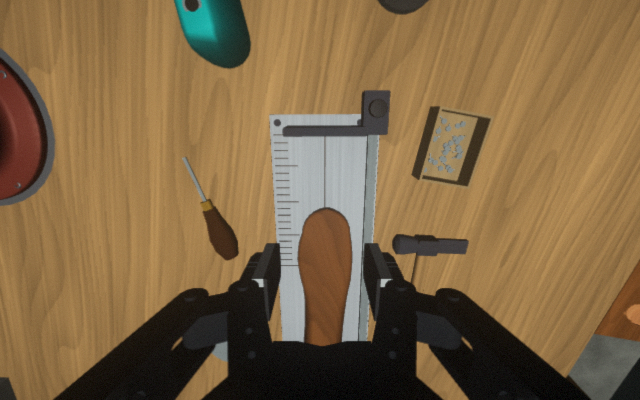

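Wrist view: toe tip at (326,207), toe sides at about (299,255)/(352,255), centre line at (325,150) and (325,205), jaw front edge at v≈136, plate corner at (270,115).

```bash
cat >> h.py <<'E'
def wpix(r,s,px,z):
    T=rot(s['tool_rot']); M=np.array(r['tool_from_camera'])
    n=cv2.undistortPoints(np.array(px,float).reshape(-1,1,2),K(r),np.array(r['D'],float)).reshape(-1,2)
    d=np.c_[n,np.ones(len(n))]@(T@M[:3,:3]).T; e=T@M[:3,3]+np.array(s['tool_pos'])
    P=e+d*((np.broadcast_to(z,len(d))-e[2])/d[:,2])[:,None]
    return (P[:,:2]-g[:2])@Rg()
E
python3 - <<'E'
from h import *
r=load('w0'); s=load('w0s')
W=lambda p,z:print(np.round(wpix(r,s,p,z),4).tolist())
W([(270,115),(325,150),(325,205)],.008); W([(326,207)],.0215); W([(283,136),(360,136)],.052)
W([(299,255),(352,255)],.03)
print(np.round(wpix(r,s,[(279,265),(364,265),(272,290),(368,290)],s['tool_pos'][2]+.005),4))
E
```

```text
[[0.2137, 0.0673], [0.1699, -0.0015], [0.0944, -0.0015]]
[[0.0962, -0.0027]]
[[0.1916, 0.0462], [0.1913, -0.0405]]
[[0.0291, 0.0347], [0.0289, -0.0385]]
[[ 0.1368  0.0263]
 [ 0.1367 -0.0212]
 [ 0.1204  0.0312]
 [ 0.1203 -0.0242]]
```

```bash
python3 -m pendant '[[0.55,[-0.9,0,0],0],[0.55,[-0.9,0,0],0],[0.55,[-0.9,0,0],0]]' >/dev/null; python3 -m pendant '[[0.55,[-0.9,0,0],0],[0.55,[-0.9,0,0],0],[0.55,[-0.9,0,0],0],[0.55,[-0.9,0,0],0]]'>/dev/null; python3 -c "
from h import *
togo(.14,0,.04)
s=manip.state();r=save('wrist','w1')
np.save('pics/w1s.npy',np.array([s],dtype=object))
cv2.imwrite('pics/w1c.png',cv2.resize(r['img'][60:330,160:480,::-1],None,fx=2.2,fy=2.2))"
```

```text
t 2.75 gauge [-0.0747  0.0034] z 0.231 yaw -0.0034 F [-0.6  0.   0.8] w 0.548
shift [1.787 0.023 1.594] roll -0.0011
```

View pics/w1c.png

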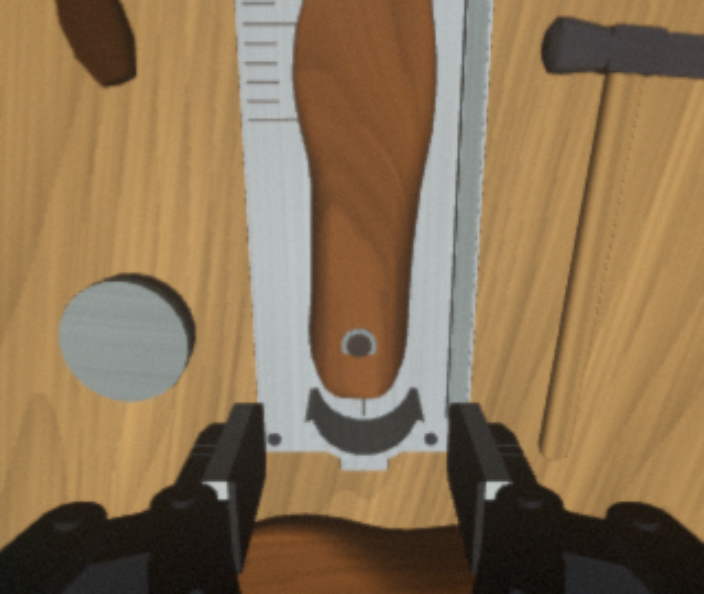

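Crop: cup lips (310,392)/(421,392), centre line (364,405), hole (358,343), heel edges (310,335)/(408,335), heel back (360,398).

```bash
python3 - <<'E'
from h import *
r=load('w1'); s=load('w1s')
W=lambda n,p,z:print(n,np.round(wpix(r,s,np.array(p)/2.2+[160,60],z),4).tolist())
W('lips',[(310,392),(421,392)],.053);W('line',[(364,405)],.008);W('screws',[(274,439),(431,439)],.008);W('cup back in',[(364,428)],.053)
W('hole',[(358,343)],.098)
for z in(.098,.06,.03): W(z,[(310,335),(408,335),(360,398)],z)
W('ball',[(293,75),(436,75)],.03)
E
```

```text
lips [[-0.1493, 0.0302], [-0.1495, -0.0334]]
line [[-0.1804, -0.0013]]
screws [[-0.2055, 0.0591], [-0.2058, -0.0462]]
cup back in [[-0.1726, -0.0008]]
hole [[-0.1021, 0.0026]]
0.098 [[-0.0979, 0.0255], [-0.0981, -0.0213], [-0.1311, 0.0017]]
0.06 [[-0.1119, 0.0287], [-0.1121, -0.0246], [-0.1498, 0.0016]]
0.03 [[-0.123, 0.0311], [-0.1232, -0.0272], [-0.1645, 0.0014]]
ball [[0.022, 0.0362], [0.0217, -0.0387]]
```

```bash
python3 -m pendant '[[0.55,[0.9,0.015,0],0],[0.55,[0.9,0.015,0],0],[0.55,[0.9,0.015,0],0]]' >/dev/null; python3 -m pendant '[[0.55,[0.9,0.015,0],0],[0.55,[0.9,0.015,0],0],[0.55,[0.9,0.015,0],0],[0.55,[0.9,0.015,0.8],0],[0.55,[0.9,0.015,0.8],0],[0.55,[0.9,0.015,0.8],0]]'>/dev/null; python3 -c "
from h import *
g[:2]+=Rg()@[0,-.0014]; np.save('g.npy',g)
togo(.14,0,.012)"
```

```text
t 3.7 gauge [0.1427 0.0062] z 0.1282 yaw -0.0021 F [-1.6  0.1 -0.9] w 0.552
shift [-0.026  0.064  0.967] roll -0.0007
```

```bash
python3 -m pendant '[[0.55,[-0.02,0.06,0.4],0],[0.55,[-0.02,0.06,0.8],0],[0.55,[-0.02,0.06,0.96],0],[0.55,[-0.02,0.06,0.96],0],[0.55,[-0.02,0.06,0.96],0]]'>/dev/null; python3 -c "
from h import *
togo(.10,0,.012)"
```

```text
t 4.2 gauge [ 0.1373 -0.008 ] z 0.0224 yaw -0.0038 F [ 0.7 -0.1  1.1] w 0.551
shift [-0.311 -0.066  0.087] roll -0.0012
```

```bash
python3 -m pendant '[[0.55,[0,0,0],0],[0.55,[0,0,0],0],[0.55,[0,0,0],0]]'>/dev/null; python3 -c "
from h import *
togo(.11,0,.012)"
```

```text
t 4.5 gauge [ 0.1374 -0.0075] z 0.0218 yaw -0.0041 F [ 0.3  0.2 -0.5] w 0.552
shift [-0.228 -0.062  0.082] roll -0.0013
```

```bash
python3 -m pendant '[[0.55,[-0.1,-0.062,0.04],0],[0.55,[-0.23,-0.062,0.08],0],[0.55,[-0.23,-0.062,0.08],0],[0.55,[-0.23,-0.062,0.08],0]]'>/dev/null; python3 -c "
from h import *
togo(.05,0,.012)
s=manip.state();r=save('wrist','w2')
np.save('pics/w2s.npy',np.array([s],dtype=object))
cv2.imwrite('pics/w2c.png',cv2.resize(r['img'][60:400,120:520,::-1],None,fx=1.7,fy=1.7))"
```

```text
t 4.9 gauge [0.1098 0.0018] z 0.0103 yaw -0.0055 F [-0.4 -0.6 -0.3] w 0.55
shift [-0.498  0.018 -0.014] roll -0.0018
```

View pics/w2c.png

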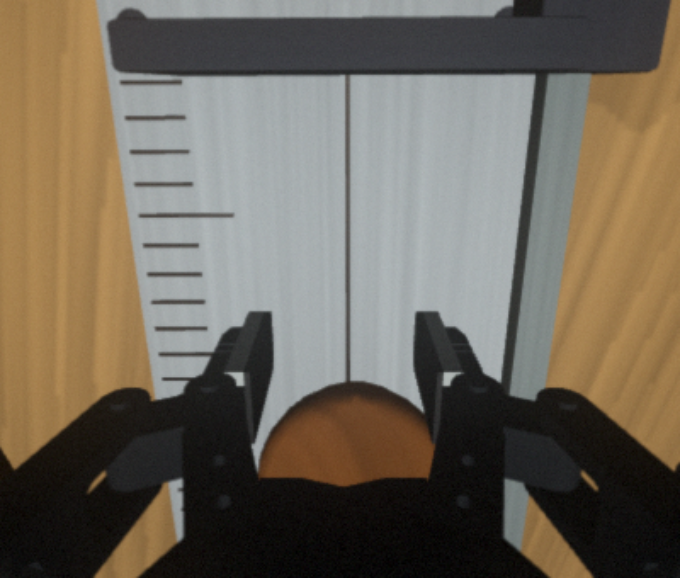

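```bash
python3 -m pendant '[[0.55,[-0.03,0.015,-0.01],0],[0.55,[-0.06,0.015,-0.01],0],[0.55,[-0.09,0.015,-0.01],0],[0.55,[-0.12,0.015,-0.01],0],[0.55,[-0.14,0.015,-0.01],0],[0.55,[-0.16,0.015,-0.01],0],[0.55,[-0.18,0.015,-0.01],0],[0.55,[-0.20,0.015,-0.01],0],[0.55,[-0.20,0.015,-0.01],0]]'>/dev/null; python3 -c "
from h import *
togo(.055,0,.012)"
```

```text
t 5.85 gauge [ 0.0858 -0.0004] z 0.0117 yaw -0.0044 F [0.8 1.3 0.1] w 0.551
shift [-0.257 -0.002 -0.003] roll -0.0014
```

```bash
python3 -m pendant '[[0.55,[-0.02,0,0],0],[0.55,[-0.04,0,0],0],[0.55,[-0.06,0,0],0],[0.55,[-0.08,0,0],0],[0.55,[-0.10,0,0],0],[0.55,[-0.12,0,0],0],[0.55,[-0.14,0,0],0],[0.55,[-0.16,0,0],0],[0.55,[-0.18,0,0],0]]'>/dev/null; python3 -c "
from h import *
togo(.055,0,.012)"
```

```text
t 6.75 gauge [ 0.0644 -0.0003] z 0.0117 yaw -0.0042 F [-0.3  2.8  0.6] w 0.55
shift [-0.078 -0.002 -0.003] roll -0.0013
```

```bash
python3 -m pendant '[[0.55,[-0.01,0,0],0],[0.55,[-0.02,0,0],0],[0.55,[-0.03,0,0],0],[0.55,[-0.04,0,0],0],[0.55,[-0.05,0,0],0],[0.55,[-0.06,0,0],0]]'>/dev/null; python3 -c "
from h import *
togo(.051,0,.012)
s=manip.state();r=save('wrist','w3')
np.save('pics/w3s.npy',np.array([s],dtype=object))
t=save('top','t3')
a=cv2.resize(r['img'][200:400,160:480,::-1],None,fx=2,fy=2);b=cv2.resize(t['img'][160:220,290:410,::-1],(640,320),interpolation=cv2.INTER_CUBIC)
cv2.imwrite('pics/c3.png',np.vstack([a[:260],b]))"
```

```text
t 7.35 gauge [ 0.0574 -0.0003] z 0.0117 yaw -0.0042 F [-0.4  2.   0.1] w 0.553
shift [-0.053 -0.002 -0.003] roll -0.0013
```

View pics/c3.png

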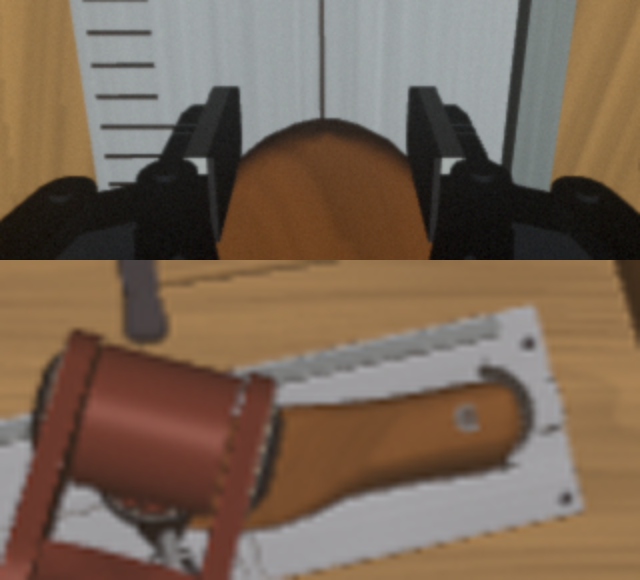

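Toe centred on the line and in the cradle; heel has entered the cup but isn't home. Pushing on gently until the force rises.

```bash
python3 - <<'E'
from h import *
print(wpix(load('w3'),load('w3s'),[(321.5,260)],.0215))
E
python3 -m pendant '[[0.55,[-0.01,0,0],0],[0.55,[-0.02,0,0],0],[0.55,[-0.03,0,0],0],[0.55,[-0.035,0,0],0],[0.55,[-0.035,0,0],0]]'>/dev/null; python3 -c "
from h import *
togo(.051,0,.012)"
```

```text
[[ 0.05979379 -0.00021123]]
t 7.95 gauge [ 0.053  -0.0003] z 0.0117 yaw -0.0042 F [ 0.2  1.9 -0.2] w 0.552
shift [-0.017 -0.002 -0.002] roll -0.0013
```

```bash
python3 -m pendant '[[0.55,[-0.008,0,0],0],[0.55,[-0.016,0,0],0],[0.55,[-0.024,0,0],0],[0.55,[-0.03,0,0],0],[0.55,[-0.03,0,0],0]]'>/dev/null; python3 -c "
from h import *
togo(.048,0,.012)"
python3 -m pendant '[[0.55,[-0.005,0,0],0],[0.55,[-0.01,0,0],0],[0.55,[-0.01,0,0],0]]'>/dev/null; python3 -c "
from h import *
togo(.048,0,.012)"
```

```text
t 8.45 gauge [ 0.0494 -0.0003] z 0.0117 yaw -0.0043 F [-0.4  1.5  0.4] w 0.549
shift [-0.012 -0.002 -0.003] roll -0.0014
t 8.75 gauge [ 0.0489 -0.0002] z 0.0116 yaw -0.0045 F [0.4 4.7 0.2] w 0.55
shift [-0.008 -0.002 -0.003] roll -0.0014
```

```bash
python3 -m pendant '[[0.55,[-0.004,0,0],0],[0.55,[-0.008,0,0],0],[0.55,[-0.008,0,0],0]]'>/dev/null; python3 -c "
from h import *
togo(.048,0,.012)"
```

```text
t 9.05 gauge [ 0.0487 -0.0002] z 0.0116 yaw -0.0047 F [-0.2  8.9  1.9] w 0.547
shift [-0.006 -0.002 -0.003] roll -0.0015
```

```bash
python3 -m pendant '[[0.55,[0.05,0,0],0],[0.55,[0.2,0,0],0],[0.55,[0.45,0,-0.1],0],[0.55,[0.45,0,-0.5],0],[0.55,[0.45,0,-0.9],0],[0.3,[0.6,0.05,-0.9],0],[0,[0.9,0.08,-0.9],0],[0,[1,0.08,-0.9],0],[0,[1,0.08,-0.9],0]]'>/dev/null; python3 -m pendant '[[0,[0.3,0,0],0],[0,[0.58,0,0],0],[0,[0.58,0,0],0],[0,[0.58,0,0],0]]'>/dev/null; python3 -c "
from h import *
togo(.24,-.01,.025)
t=save('top','t4')
s=manip.state();r=save('wrist','w4'); np.save('pics/w4s.npy',np.array([s],dtype=object))
b=cv2.resize(t['img'][150:245,255:415,::-1],None,fx=4,fy=4,interpolation=cv2.INTER_CUBIC)
cv2.imwrite('pics/c4.png',b)"
```

```text
t 10.35 gauge [ 0.2362 -0.0106] z 0.1194 yaw -0.0034 F [-0.1  0.2 -0.3] w 0.0
shift [ 0.032 -0.005  0.786] roll -0.0011
```

View pics/c4.png

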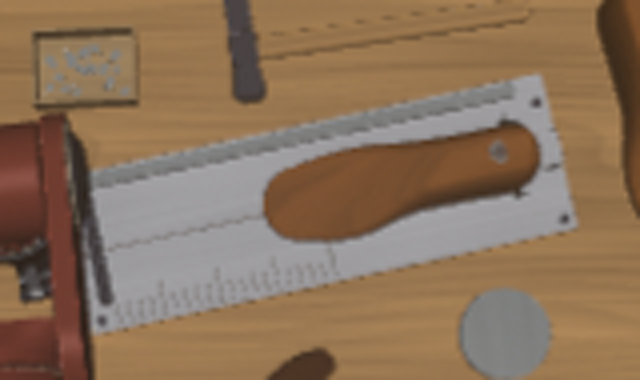

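The last sits in the cup, hole at crop (499,152). I'll check how far it travelled and lower behind the jaw.

```bash
python3 - <<'E'
from h import *
r=load('t4')
for p in [((499,152),.098),((264,205),.0215),((121,195),None)]:
    if p[1]: print(np.round((pix2w(r,[(np.array(p[0])+.5)/4-.5+[255,150]],p[1])[:,:2]-g[:2])@Rg(),4))
r=load('top0'); print(np.round((pix2w(r,c2p([(557,207)]),.098)[:,:2]-g[:2])@Rg(),4))
E
python3 -m pendant '[[0,[0.03,0,0.3],0],[0,[0.03,0,0.6],0],[0,[0.03,0,0.78],0],[0,[0.03,0,0.78],0],[0,[0.03,0,0.78],0]]'>/dev/null; python3 -c "
from h import *
togo(.21,-.01,.025)"
```

```text
[[-0.1475  0.0033]]
[[ 0.0476 -0.0047]]
[[-0.1019  0.0047]]
t 10.95 gauge [ 0.2396 -0.0109] z 0.0264 yaw -0.0055 F [ 0.3 -1.5 -0.1] w -0.002
shift [-0.247 -0.006  0.011] roll -0.0018
```

```bash
python3 -m pendant '[[0,[-0.08,0,0],0],[0,[-0.16,0,0],0],[0,[-0.20,0,0],0],[0,[-0.24,0,0],0],[0,[-0.28,0,0],0],[0,[-0.32,0,0],0],[0,[-0.36,0,0],0],[0,[-0.40,0,0],0],[0,[-0.44,0,0],0],[0,[-0.48,0,0],0]]'>/dev/null; python3 -c "
from h import *
togo(.085,-.01,.025)"
python3 -m pendant '[[0,[-0.04,0,0],0],[0,[-0.08,0,0],0],[0,[-0.12,0,0],0],[0,[-0.16,0,0],0],[0,[-0.20,0,0],0],[0,[-0.24,0,0],0],[0,[-0.28,0,0],0],[0,[-0.32,0,0],0],[0,[-0.36,0,0],0],[0,[-0.40,0,0],0]]'>/dev/null; python3 -c "
from h import *
togo(.085,-.01,.025)"
```

```text
t 11.95 gauge [ 0.1826 -0.0104] z 0.0261 yaw -0.0041 F [0.2 2.2 1.3] w 0.001
shift [-0.814 -0.     0.009] roll -0.0013
t 12.95 gauge [ 0.1346 -0.0102] z 0.0261 yaw -0.0042 F [0.4 1.2 0.3] w 0.003
shift [-0.413  0.     0.009] roll -0.0013
```

```bash
python3 -m pendant '[[0,[-0.04,0,0],0],[0,[-0.08,0,0],0],[0,[-0.12,0,0],0],[0,[-0.16,0,0],0],[0,[-0.20,0,0],0],[0,[-0.24,0,0],0],[0,[-0.28,0,0],0],[0,[-0.32,0,0],0],[0,[-0.36,0,0],0],[0,[-0.38,0,0],0]]'>/dev/null; python3 -c "
from h import *
togo(.072,-.01,.025)
s=manip.state();r=save('wrist','w5'); np.save('pics/w5s.npy',np.array([s],dtype=object))
t=save('top','t5');q=save('side','s5')
a=cv2.resize(r['img'][100:400,100:540,::-1],(640,436));b=cv2.resize(q['img'][170:300,270:440,::-1],None,fx=3.7,fy=3.7)
cv2.imwrite('pics/c5.png',b)"
```

```text
t 13.95 gauge [ 0.0889 -0.01  ] z 0.0261 yaw -0.0045 F [1.  2.2 0.4] w -0.002
shift [-0.141  0.001  0.009] roll -0.0014
```

View pics/c5.png

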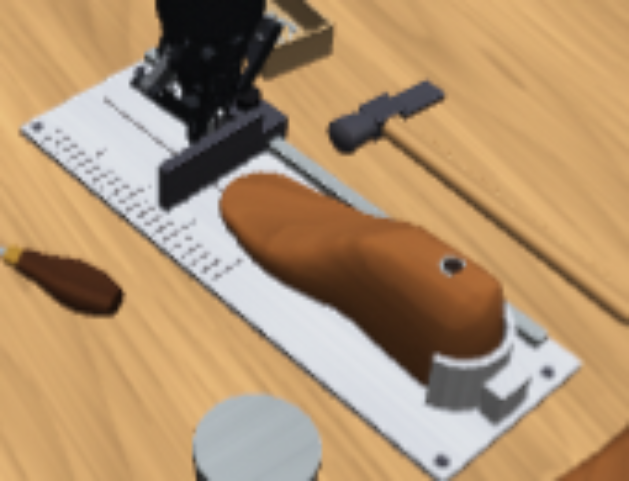

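The side view shows the heel seated in the cup and the jaw about 15–20 mm short of the toe. Creeping forward.

```bash
python3 -m pendant '[[0,[-0.02,0,0],0],[0,[-0.04,0,0],0],[0,[-0.06,0,0],0],[0,[-0.075,0,0],0],[0,[-0.09,0,0],0],[0,[-0.10,0,0],0],[0,[-0.11,0,0],0],[0,[-0.11,0,0],0]]'>/dev/null; python3 -c "
from h import *
togo(.072,-.01,.025)"
for i in 1 2; do python3 -m pendant '[[0,[-0.004,0,0],0],[0,[-0.008,0,0],0],[0,[-0.008,0,0],0]]'>/dev/null; python3 -c "
from h import *
togo(.072,-.01,.025)"; done
```

```text
t 14.9 gauge [ 0.076  -0.0099] z 0.026 yaw -0.0043 F [ 0.2  0.9 -0.3] w 0.001
shift [-0.033  0.001  0.008] roll -0.0014
t 15.2 gauge [ 0.0752 -0.01  ] z 0.026 yaw -0.0041 F [-0.8  1.3 -1.4] w 0.001
shift [-0.027  0.     0.009] roll -0.0013
t 15.5 gauge [ 0.0742 -0.01  ] z 0.0261 yaw -0.0042 F [-0.3  1.6 -0.6] w 0.0
shift [-0.018  0.     0.009] roll -0.0013
```

```bash
python3 -m pendant '[[0,[-0.004,0,0],0],[0,[-0.008,0,0],0],[0,[-0.008,0,0],0]]'>/dev/null; python3 -c "
from h import *
togo(.072,-.01,.025)"
python3 -m pendant '[[0,[-0.004,0,0],0],[0,[-0.008,0,0],0],[0,[-0.008,0,0],0]]'>/dev/null; python3 -c "
from h import *
togo(.072,-.01,.025)"
```

```text
t 15.8 gauge [ 0.0732 -0.01  ] z 0.0261 yaw -0.0042 F [-0.1  1.4 -0.9] w -0.003
shift [-0.01   0.     0.009] roll -0.0014
t 16.1 gauge [ 0.0722 -0.01  ] z 0.0261 yaw -0.0042 F [ 0.   1.7 -0.5] w 0.006
shift [-0.002  0.     0.009] roll -0.0014
```

```bash
python3 -m pendant '[[0,[-0.004,0,0],0],[0,[-0.008,0,0],0],[0,[-0.008,0,0],0]]'>/dev/null; python3 -c "
from h import *
togo(.071,-.01,.025)"
python3 -m pendant '[[0,[-0.004,0,0],0],[0,[-0.008,0,0],0],[0,[-0.008,0,0],0]]'>/dev/null; python3 -c "
from h import *
togo(.071,-.01,.025)
s=manip.state();r=save('wrist','w6'); np.save('pics/w6s.npy',np.array([s],dtype=object))
q=save('side','s6')
b=cv2.resize(q['img'][190:270,290:400,::-1],None,fx=6,fy=6,interpolation=cv2.INTER_CUBIC)
cv2.imwrite('pics/c6.png',b)"
```

```text
t 16.4 gauge [ 0.0713 -0.01  ] z 0.0261 yaw -0.0043 F [-0.4  1.4 -0.9] w 0.003
shift [-0.002  0.     0.009] roll -0.0014
t 16.7 gauge [ 0.0709 -0.01  ] z 0.0261 yaw -0.0043 F [-0.2  4.6  0.4] w -0.0
shift [0.001 0.    0.009] roll -0.0014
```

View pics/c6.png

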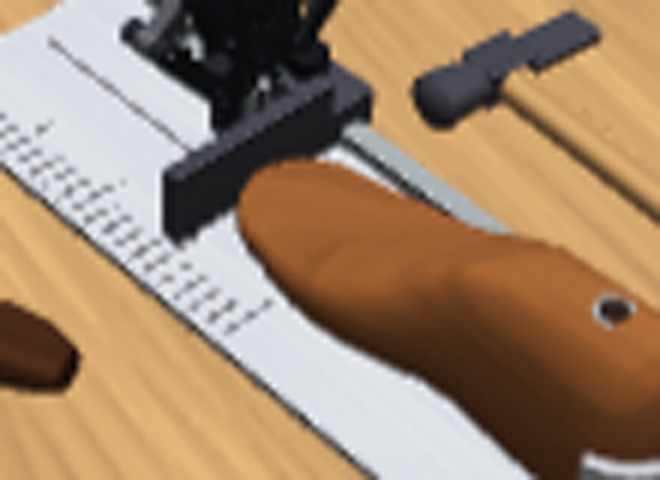

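The jaw touches the toe: force went from 1.4 to 4.6 N at the predicted x. Backing off and lifting away.

```bash
python3 -m pendant '[[0,[0.03,0,0],0],[0,[0.12,0,0],0],[0,[0.3,0,0],0],[0,[0.3,0,-0.4],0],[0,[0.3,0,-0.8],0],[0,[0.4,0,-1],0],[0,[0.4,0,-1],0],[0,[0.4,0,-1],0],[0,[0.4,0,-1],0],[0,[0.4,0,-1],0]]'>/dev/null; python3 -m pendant '[[0,[0.4,0,0],0],[0,[0.7,0,0],0],[0,[0.7,0,0],0],[0,[0.7,0,0],0],[0,[0.7,0,0],0],[0,[0.7,0,0],0]]'>/dev/null; python3 -c "
from h import *
togo(.071,-.01,.025)
s=manip.state();r=save('wrist','w7'); np.save('pics/w7s.npy',np.array([s],dtype=object))
t=save('top','t7')
a=cv2.resize(r['img'][180:400,180:460,::-1],None,fx=2,fy=2);b=cv2.resize(t['img'][155:235,265:405,::-1],(560,320),interpolation=cv2.INTER_CUBIC)
cv2.imwrite('pics/c7.png',np.vstack([a[:270],b]))"
```

```text
t 18.4 gauge [ 0.2015 -0.0104] z 0.1457 yaw -0.0057 F [-0.3 -0.1  0.8] w -0.002
shift [-1.088  0.004  1.006] roll -0.0018
```

View pics/c7.png

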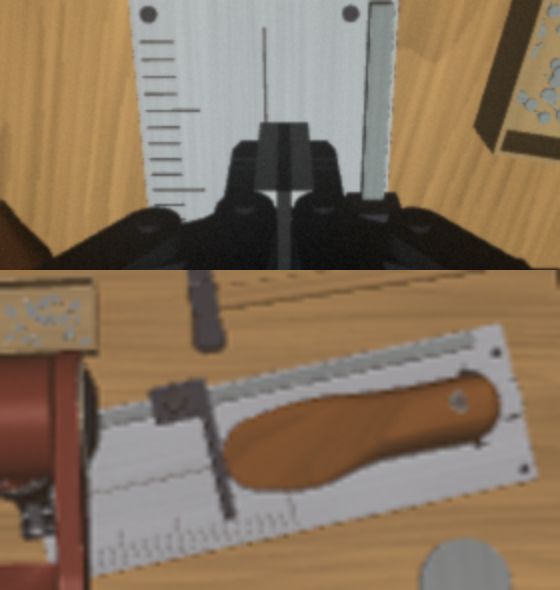

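The picture shows the last straight in the cup, the jaw against the toe, and the arm clear of both. Handing in.

```bash
python3 -c "
from plant import manip
print(manip.job_done())"
```

```text
the job is handed in; nothing more can be done
None
```

I handed the job in at about 18 s: in the last pictures the last stands straight with its heel home in the cup, the jaw just touches the toe, and the arm is clear. The hand-in returned no verdict.

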